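Close the food box and snap its clip under the lip

TASK

Close the garlic box for the fridge by pushing with the fingertips: fold the open lid over and press it shut on the glass box, then fold the coral-red clip at its front down and push it in until its hooked edge snaps beneath the glass lip and stays there. Do not lift or tip the box or shove it out of its place, keep the garlic in it, and leave everything else on the table as it stands.

Things in the scene. Friction and masses are not known exactly. Their poses are not given: they have to be found in the camera images.
- food_box: the rectangular glass food box that is to be closed, with a garlic bulb in it: 110 mm deep (x) by 140 mm wide (y), glass 64 mm tall, 0.8 to 1.2 kg with lid, loose on the cloth. Glass lip in pale green. Origin: centre of its underside; x points from its front (clip side, towards the robot within 0.45 rad) to its back (the lid hinge), z up. With the lid shut its top is at z = 70 mm; a level push of over about 4 N may slide it
- lid (a joint): angle of the teal lid in rad: 0 shut flat on the glass, about 1.6 upright; it is hinged along the box's back edge with no spring and little friction (0.03 N m): it stays open near upright and sinks slowly shut by its weight when folded to below about 1 rad. It starts standing open between 1.3 and 1.75. A 150 mm wide, 6 mm thick plate reaching 120 mm from its hinge
- lid_hinge (a point): middle of the lid's hinge line, at [60, 0, 65] mm in the box's frame; the line runs along the box's y
- lid_edge (a point): middle of the upper (outer) corner of the lid's free front edge, 120 mm from the hinge; with the lid shut it lies at [-60, 0, 70] mm in the box's frame
- clip (a joint): angle of the coral-red locking clip in rad, relative to the lid: 0 locked, hanging straight down from the lid's front edge with its hook under the glass lip; 1.57 sticking straight out in line with the lid. It stays where it is left (friction about 0.012 N m); starts between 0.9 and 1.45. With the lid shut, the hook meets the lip at about 0.35 and snaps home past about 0.15
- clip_hinge (a point): middle of the clip's hinge line, at [-64, 0, 70] mm in the box's frame when the lid is shut. The clip is 46 mm wide, its plate reaches 34 mm from the hinge, with a small thumb edge turned out 8 mm at its end, 37 mm from the hinge
- clip_face (a point): middle of the ribbed part of the clip's outer face, 27 mm below the hinge and 5 mm in front of it when the clip is locked ([-69, 0, 43] mm in the box's frame): the place to push. Forcing the hook past the lip takes about 2 N here (the hook flexes 1.6 mm); the lid's edge and hinge above it reach out to x = -68 mm, so push with the slim fingertips
- clip_hook (a point): centre of the rounded hook edge (4 mm thick, 46 mm wide) on the inner side of the clip's end, 23 mm from its hinge; locked, it lies at about [-59, 0, 47.5] mm in the box's frame, behind and beneath the nose of the lip
- catch_lip (a point): centre of the rounded nose (5 mm thick, 62 mm wide) of the fixed glass lip on the box's front, at [-63, 0, 50] mm in the box's frame
- garlic_in: garlic bulb in the food box, 53 mm; it stays there and fits under the lid. Origin: its underside
- salt_shaker: glass salt shaker with a grey top, 44 mm across, 90 mm tall, left of the work. Bystander, to be left alone; origin: its underside
- pepper_shaker: glass shaker like the salt shaker, 44 mm across, 90 mm tall, behind left. Bystander, to be left alone; origin: its underside
- garlic_out: a second garlic bulb, 53 mm, loose on the cloth at the left. Bystander, to be left alone; origin: its underside
- mug_white: white mug, 86 mm across, 107 mm tall, at the right. Bystander, to be left alone; origin: its underside
- spoon: steel spoon lying on the cloth at the right, 191 mm long. Bystander, to be left alone; origin: its underside

How it is judged:
By the outcome, as a careful person would: the job done as asked, in the order asked, and still so for the second after the job is handed in, with the robot touching nothing.
It also fails if it takes over 38 s, if anything falls off the work surface, if the arm or the gripper's body presses on something with over 40 N, if the wrist force passes 120 N, or if a joint passes its speed limit or range.

ROBOT

A 6-joint arm with a two-finger parallel gripper is mounted at the origin on a cart in front of the work surface, level with it; the furniture and walls round the work are solid. World frame = base frame: x ahead of the robot, y to its left, z up, the work surface at z = 0. Lengths are in m, angles in rad, forces in N, time in s.
With the tool pointing down it reaches from about 0.35 to 0.925 m from the base axis. Payload 6.4 kg.
Tool frame: the origin (TCP) lies midway between the tips of the shut fingers; the grasp point (between the pads) lies 19 mm behind it; z points along the fingers, y is the direction in which the jaws open and shut (so a half turn about z gives the same grasp; the last joint's range is limited). The gripper opens to 94 mm and grips with 3 to 60 N. Pads are 16 mm wide; open, the fingers measure 119 mm over their backs; the gripper's body (75 mm by 177 mm) begins 78 mm behind the grasp point.
Start: joints at [1.113, 0.245, 1.558, -0, 1.339, -0.174], TCP at [0.182, 0.624, 0.205] pointing down, gripper open.
Joint ranges: [-3.13, 3.13], [-1.02, 2.26], [0.13, 2.54], [-0.95, 4.09], [0.21, 2.88], [-2.74, 2.74]. Speed limits (rad/s): [2.57, 2.57, 3.14, 3.14, 3.14, 3.14].

INTERFACE

Orientations are given as a unit quaternion [x, y, z, w].
In Python, from workcell import arm gives the robot as it stands.
- The arm moves only by the tool step_arm, never from a script. Its argument "motion" is one flat list of numbers, 7 for each row, row after row: the finger opening in mm, from 0 to 94, then the shift along the tool's x, y, z in mm, then the turn, a rotation vector about the tool's x, y, z in degrees. In form: [jaw, tx, ty, tz, rx, ry, rz, jaw, tx, ty, tz, rx, ry, rz, ...]. A call has 1 to 12 rows; each row shifts and turns the pose as measured when the row begins, along the tool's axes as they then stand; what a row does not reach is not made up. A row lasts 1/10 s, in which the tool goes at most 50 mm and 8.59 degrees, less where a joint would pass 70% of its speed; a pose out of reach is approached as far as the arm can. A call with a gripper value outside its range is refused whole. The fingers move at their own pace and stop on an object; "newtons" is the grip in N (left out, the last holds). Time passes only in rows, so rows that do not move let the fingers close. It gives the time, the measured TCP pose, the force and the opening at its end, in the units of the state.
- arm.state(): the state, without advancing time (a new reading comes with each control period).
- arm.get_image(name): name is "scene" or "side" or "wrist"; returns a dict with "frame" (420x560x3 uint8, red, green, blue), "K" (3x3 intrinsics, pixels), "eye" and "orientation" of the camera in the world. Camera axes: x right, y down, z forward; pixel columns grow to the right and rows downward; lengths in m; the calibration is good to about 2 mm. A picture is of the moment at which its call begins. There is no depth.
- arm.sign_off(): hands the job in, once; it reports no verdict.
The state is a dict: "time_s": time; "joint_positions": joint angles; "dq": joint speeds; "joint_efforts": joint torques, N m; "ee_pos": TCP position; "orientation": TCP orientation; "force": force on the tool from outside, world axes, zero at the start; "ft_torque": the same for the moment, N m; "gripper_width": opening from 0.0 (shut) to 1.0 (fully open).
Only numpy, scipy, OpenCV 4.12 (cv2) and the standard library are available. Lean on these libraries where they do the work, as an engineer would, in place of code of your own. Each camera call takes 0.05 s, during which the arm holds its last target.

## Working session

There is one attempt and no reset: what is moved stays moved. The work goes in short steps, Python scripts to look and compute and a tool call to move; the robot and the scene stay as the last step left them, time stands still between calls to the robot, and variables do not carry over. Pictures are saved under pics/ and viewed, and the job is handed in when it is done.

Besides the shell and the picture viewer there is one more tool, called after ">>>" in YAML: its name, and indented under it one key for each argument. step_arm: Moves the arm, as the interface text tells. Its arguments: {"type":"object","properties":{"motion":{"type":"array"},"newtons":{"type":"number"}},"required":["motion"]}

```bash
ls; mkdir -p pics; cat > h.py <<'E'
import numpy as np,cv2
from scipy.spatial.transform import Rotation as R
from workcell import arm
def shot(n,f):
    d=arm.get_image(n); cv2.imwrite('pics/'+f+'.png',cv2.cvtColor(np.asarray(d['frame']),cv2.COLOR_RGB2BGR))
    np.savez('pics/'+f+'.npz',K=d['K'],eye=d['eye'],o=d['orientation'],frame=d['frame']); return d
def load(f): return np.load('pics/'+f+'.npz')
def rot(o):
    o=np.array(o); return o if o.shape==(3,3) else R.from_quat(o).as_matrix()
def ray(d,uv,ok='o'):
    v=np.linalg.solve(np.array(d['K']),[uv[0],uv[1],1.]); v=rot(d[ok])@v; return np.array(d['eye']),v/np.linalg.norm(v)
def plane(d,uv,z):
    e,v=ray(d,uv); return e+v*(z-e[2])/v[2]
def proj(d,p):
    c=rot(d['o']).T@(np.array(p)-d['eye']); q=d['K']@c; return q[:2]/q[2]
def tri(rs):
    A=0;b=0
    for e,v in rs:
        P=np.eye(3)-np.outer(v,v); A=A+P; b=b+P@e
    return np.linalg.solve(A,b)
E
python3 - <<'E'
from h import *
for n in ['scene','side','wrist']:
    d=shot(n,n+'0'); print(n,np.array(d['eye']).round(3),np.array(d['orientation']).round(3).tolist())
print(arm.state())
E
```

```text
pics
scene [-0.119  1.055  1.19 ] [-0.266, 0.873, -0.389, 0.124]
side [ 0.537 -0.658  0.904] [0.942, -0.058, 0.02, -0.329]
wrist [0.114 0.643 0.384] [0.794, 0.595, 0.071, 0.098]
{'time_s': 0.15, 'joint_positions': array([ 1.11288560e+00,  2.45661926e-01,  1.55870003e+00, -2.04482143e-05,
        1.33868926e+00, -1.74116226e-01]), 'dq': array([-0.00078914, -0.00088762, -0.0049945 , -0.00028994,  0.001316  ,
       -0.00084121]), 'joint_efforts': array([ 5.58815482e-04, -4.16268253e+01, -3.14981353e+01,  6.85179513e-02,
        3.16730991e-02, -1.06568934e-04]), 'ee_pos': array([0.1818095 , 0.62358997, 0.20461145]), 'orientation': array([ 1.41419176e-01,  9.89949536e-01, -6.96260765e-04, -2.17190508e-04]), 'force': array([ 0.04204896, -0.01248852, -0.38144774]), 'ft_torque': array([ 0.02428931, -0.01232591,  0.02175142]), 'gripper_width': 0.9984621181648794}
```

View pics/scene0.png

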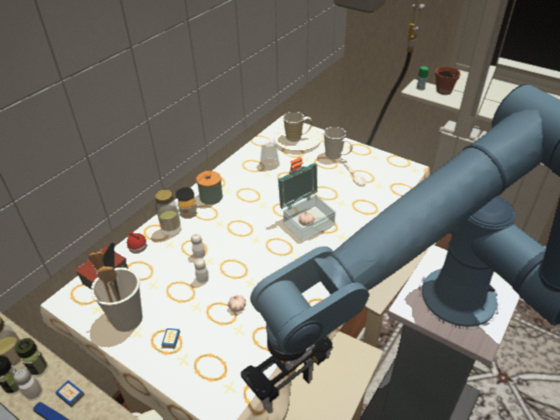

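View pics/side0.png

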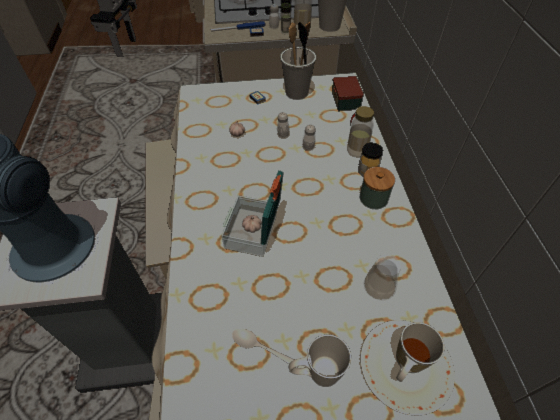

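View pics/wrist0.png

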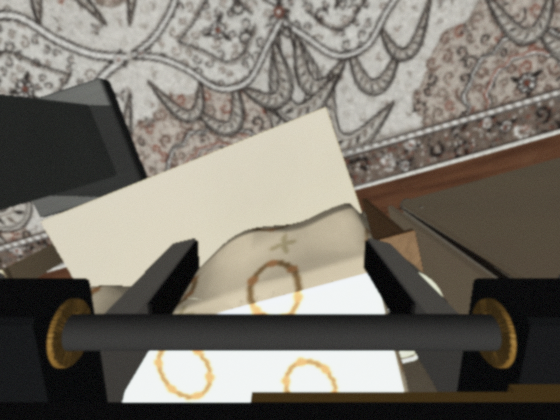

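The box shows at about (308,212) in scene and (250,225) in side, with the lid upright and the red clip on top at scene (296,165). I'll enlarge both for corner points.

```bash
python3 - <<'E'
import cv2
a=cv2.imread('pics/scene0.png')[145:245,260:350]; b=cv2.imread('pics/side0.png')[165:265,210:300]
a=cv2.resize(a,None,fx=6,fy=6,interpolation=cv2.INTER_CUBIC);b=cv2.resize(b,None,fx=6,fy=6,interpolation=cv2.INTER_CUBIC)
for i,(im,u0,v0) in enumerate([(a,260,145),(b,210,165)]):
    for k in range(0,100,10):
        cv2.putText(im,str(v0+k),(0,k*6+4),0,.35,(0,0,255),1);cv2.line(im,(0,k*6),(540,k*6),(0,0,200) if 0 else (120,120,120),1)
        if k<90: cv2.putText(im,str(u0+k),(k*6,10),0,.35,(0,0,255),1);cv2.line(im,(k*6,0),(k*6,600),(120,120,120),1)
    cv2.imwrite(f'pics/z{i}.png',im)
E
```

```text
(no output)
```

View pics/z0.png

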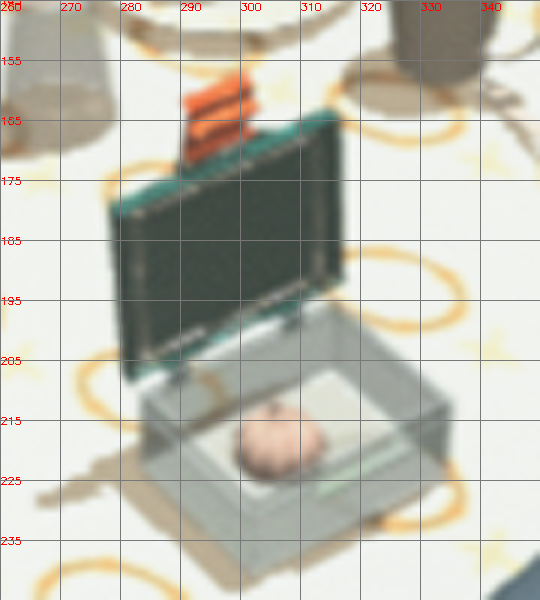

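View pics/z1.png

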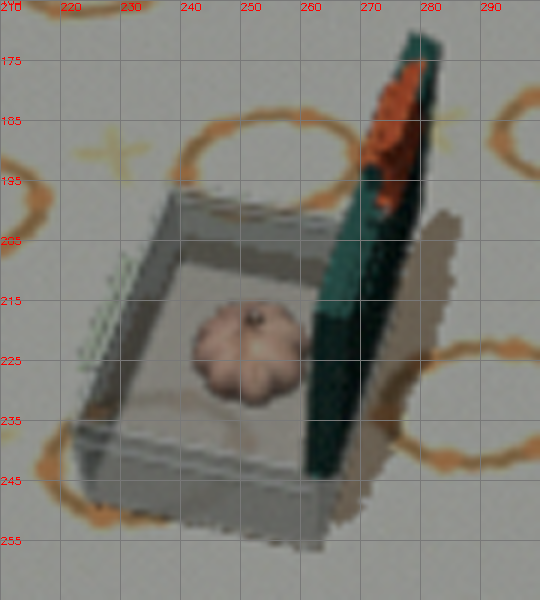

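```bash
python3 - <<'E'
from h import *
s=load('scene0');d=load('side0')
for n,a,b in [('FL',(302,229),(239.3,197)),('FR',(334,213),(222.5,236.5)),('BL',(284,212),None),('BR',None,(264,243.5)),('lidUL',(279,180.5),(279,171)),('lidUR',(314.5,164),(263,217.5))]:
    o=[]
    if a: o.append(('sc',plane(s,a,.064).round(3)))
    if b: o.append(('si',plane(d,b,.064).round(3)))
    if a and b:
        p=tri([ray(s,a),ray(d,b)]); o.append(('tri',p.round(4),(proj(s,p)-a).round(1),(proj(d,p)-b).round(1)))
    print(n,o)
def mask(f):
    h=cv2.cvtColor(load(f)['frame'],cv2.COLOR_RGB2HSV).astype(int)
    return h
for f,c in (('scene0',(260,350,145,245)),('side0',(210,300,165,265))):
    h=mask(f);m=((h[...,0]<12)&(h[...,1]>140)&(h[...,2]>60)).astype(np.uint8)
    z=np.zeros_like(m);z[c[2]:c[3],c[0]:c[1]]=m[c[2]:c[3],c[0]:c[1]]
    k=cv2.findContours(z,0,2)[0];k=max(k,key=cv2.contourArea);print(f,cv2.minAreaRect(k),cv2.boundingRect(k),k[:,0].mean(0))
E
```

```text
FL [('sc', array([0.499, 0.074, 0.064])), ('si', array([0.509, 0.06 , 0.064])), ('tri', array([0.5064, 0.0665, 0.0552]), array([-0.7, -0.3]), array([-0.8,  0.4]))]
FR [('sc', array([ 0.452, -0.048,  0.064])), ('si', array([ 0.459, -0.066,  0.064])), ('tri', array([ 0.4578, -0.0586,  0.053 ]), array([0., 0.]), array([ 0., -0.]))]
BL [('sc', array([0.592, 0.039, 0.064]))]
BR [('si', array([ 0.562, -0.101,  0.064]))]
lidUL [('sc', array([ 0.701, -0.088,  0.064])), ('si', array([0.629, 0.145, 0.064])), ('tri', array([0.6157, 0.0317, 0.1822]), array([-0.2, -0.1]), array([-0.2,  0.2]))]
lidUR [('sc', array([ 0.647, -0.24 ,  0.064])), ('si', array([ 0.567, -0.018,  0.064])), ('tri', array([ 0.5651, -0.1061,  0.1808]), array([0.7, 0.3]), array([ 0.9, -0.5]))]
scene0 ((295.5, 164.00001525878906), (9.060144424438477, 12.99933910369873), 66.80140686035156) (291, 158, 11, 13) [295.92 164.04]
side0 ((274.3523254394531, 186.40045166015625), (7.2038164138793945, 24.51168441772461), 10.784297943115234) (270, 175, 11, 25) [274.89473684 186.86842105]
```

```bash
cat >> h.py <<'E'
def boxq(yaw,tilt=0):
    "tool y = box y, tool x=-box x, z down; tilt>0 (deg): tip leads towards box +x"
    bx=np.array([np.cos(yaw),np.sin(yaw),0]);by=np.array([-np.sin(yaw),np.cos(yaw),0]);bz=np.array([0,0,1.])
    M=np.column_stack([-bx,by,-bz]); return M@R.from_euler('y',-tilt,degrees=True).as_matrix()
def go(target,M):
    s=arm.state();T=R.from_quat(s['orientation']).as_matrix()
    d=T.T@(np.array(target)-s['ee_pos'])*1000
    r=R.from_matrix(T.T@M).as_rotvec(degrees=True)
    print('shift mm',d.round(1),'|',np.linalg.norm(d).round(1),'turn',r.round(1)); return d,r
E
python3 - <<'E'
from h import *
M=boxq(-.36,0);print(M.round(2), boxq(-.36,30)[:,2])
go([.43,0,.36],M)
E
```

```text
[[-0.94  0.35  0.  ]
 [ 0.35  0.94  0.  ]
 [ 0.    0.   -1.  ]] [ 0.46794841 -0.17613712 -0.8660254 ]
shift mm [-412.8 -529.4 -154.7] | 688.9 turn [-0.1 -0.   4.4]
```

>>> step_arm:
  motion: [0,0,0,-45,0,0,1.5,0,-10,-12,-40,0,0,1.5,0,-28,-36,-20,0,0,1.4,0,-30,-38,-10,0,0,0,0,-30,-38,-10,0,0,0,0,-30,-38,-8,0,0,0,0,-30,-38,-6,0,0,0,0,-30,-38,-4,0,0,0,0,-30,-38,-3,0,0,0,0,-30,-38,-3,0,0,0,0,-30,-38,-3,0,0,0,0,-30,-38,-3,0,0,0]
  newtons: 10

```text
time_s: 1.35
ee_pos: [0.3342, 0.1388, 0.3635]
orientation: [0.174, 0.985, -0.004, 0.001]
force: [0.8, 0.0, -0.2]
gripper_width: 0.02
```

```bash
python3 - <<'E'
from h import *
print(arm.state()['ee_pos'],arm.state()['time_s'],arm.state()['gripper_width'])
go([.43,0,.36],boxq(-.36,0))
E
```

```text
[0.33422839 0.1387974  0.36346734] 1.35 0.020166207986093237
shift mm [-137.6  -97.4    4.8] | 168.7 turn [-0.5  0.2  0.5]
```

>>> step_arm:
  motion: [0,-36,-26,1,0,0,0,0,-36,-26,1,0,0,0,0,-36,-26,1,0,0,0,0,-20,-14,0,0,0,0,0,0,0,0,0,0,0,0]

```text
validation failed for argument at $.mo...
```

```bash
python3 - <<'E'
from h import *
d=shot('wrist','w1');d=shot('side','s1')
print(arm.state()['ee_pos'],arm.state()['time_s'])
E
```

```text
[0.33596496 0.135641   0.36359707] 1.45
```

View pics/w1.png

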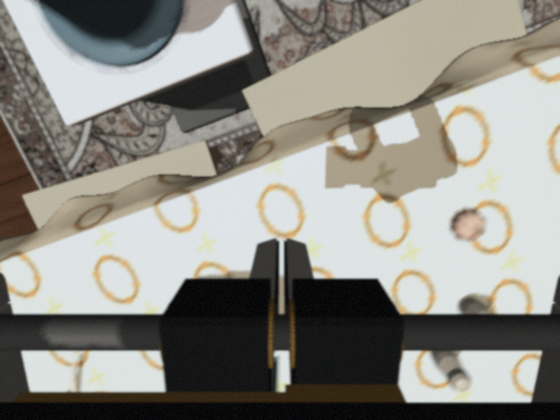

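```bash
python3 - <<'E'
from h import *
go([.64,-.055,.33],boxq(-.36,0))
E
```

```text
shift mm [-351.8  -69.8   35.9] | 360.4 turn [-0.5  0.3 -0.2]
```

>>> step_arm:
  motion: [0,-42,-9,1,0,0,0,0,-45,-9,2,0,0,0,0,-45,-9,2,0,0,0,0,-45,-9,2,0,0,0,0,-45,-9,2,0,0,0,0,-45,-9,4,0,0,0,0,-45,-9,6,0,0,0,0,-35,-7,8,0,0,0,0,0,0,5,0,0,0,0,0,0,0,0,0,0]

```text
time_s: 2.45
ee_pos: [0.6476, -0.0496, 0.3281]
orientation: [0.177, 0.984, -0.002, -0.0]
force: [-0.2, 0.6, 0.7]
gripper_width: 0.005
```

```bash
python3 - <<'E'
from h import *
d=shot('wrist','w2');d=shot('side','s2')
print(arm.state()['ee_pos'],arm.state()['time_s'])
go([.64,-.055,.33],boxq(-.36,0))
E
```

```text
[ 0.64710054 -0.04948908  0.32946656] 2.55
shift mm [ 4.7 -7.6 -0.5] | 9.0 turn [-0.2  0.1  0.3]
```

View pics/w2.png

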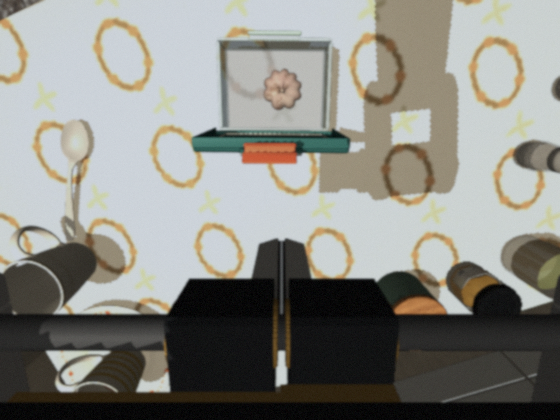

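The wrist view shows the box from above. The glass rim's front corners are near (219,38) and (331,38), the lip spans (249–301,33), the lid's edge runs (193–350,~143) and the clip is at (270,153).

```bash
python3 - <<'E'
from h import *
w=load('w2');im=w['frame']
z=cv2.resize(im[20:175,180:365],None,fx=4.2,fy=3.8*4.2/4.2,interpolation=cv2.INTER_CUBIC)
cv2.imwrite('pics/w2z.png',cv2.cvtColor(z,cv2.COLOR_RGB2BGR))
for n,uv,h in [('FLrim',(331,38),.064),('FRrim',(219,38),.064),('lipL',(301.5,33),.05),('lipR',(248.5,33),.05),('BLrim',(331,133),.064),('lidTL',(350,137),.18),('lidTR',(193,137),.18)]:
    print(n,plane(w,uv,h).round(4))
L=plane(w,(301.5,33),.05);Rr=plane(w,(248.5,33),.05);print('lip width',np.linalg.norm(L-Rr),'mid',(L+Rr)/2,'yaw',np.arctan2(-(L-Rr)[0],(L-Rr)[1]))
L=plane(w,(331,38),.064);Rr=plane(w,(219,38),.064);print('rim width',np.linalg.norm(L-Rr),'mid',(L+Rr)/2,'yaw',np.arctan2(-(L-Rr)[0],(L-Rr)[1]))
L=plane(w,(350,137),.185);Rr=plane(w,(193,137),.185);print('lid width',np.linalg.norm(L-Rr),'mid',(L+Rr)/2,'yaw',np.arctan2(-(L-Rr)[0],(L-Rr)[1]))
E
```

```text
FLrim [0.5037 0.0659 0.064 ]
FRrim [ 0.4563 -0.061   0.064 ]
lipL [0.483  0.0363 0.05  ]
lipR [ 0.4599 -0.0255  0.05  ]
BLrim [0.6099 0.0307 0.064 ]
lidTL [0.6124 0.0318 0.18  ]
lidTR [ 0.5601 -0.1088  0.18  ]
lip width 0.06590096108004163 mid [0.47147498 0.00538404 0.05      ] yaw -0.35736061890636817
rim width 0.13544712081034235 mid [0.479982   0.00246779 0.064     ] yaw -0.3573068293681519
lid width 0.14771674107014598 mid [ 0.58613431 -0.03827351  0.185     ] yaw -0.35616406320199717
```

View pics/w2z.png

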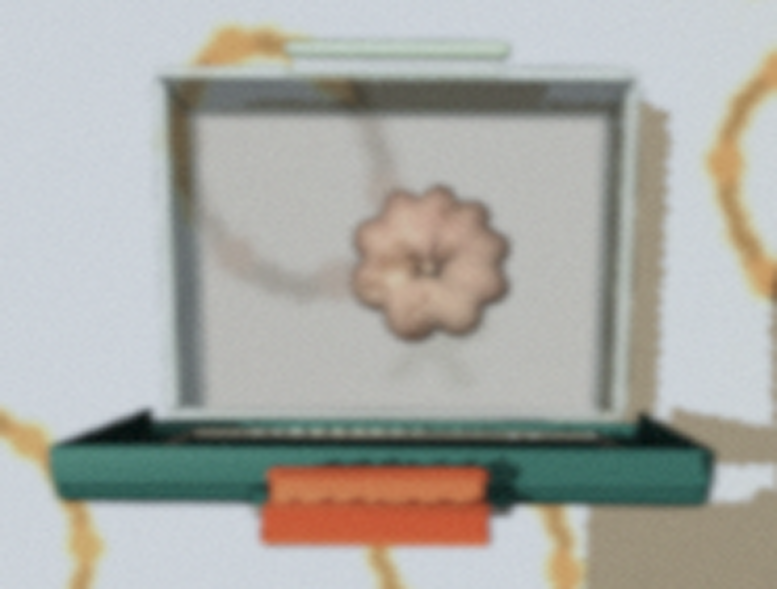

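```bash
cat >> h.py <<'E'
YAW=-.357; C=np.array([.531,-.0167,0]); B=np.column_stack([[np.cos(YAW),np.sin(YAW),0],[-np.sin(YAW),np.cos(YAW),0],[0,0,1.]])
def b2w(p): return C+B@(np.array(p)/1000)
def w2b(p): return B.T@(np.array(p)-C)*1000
def gob(p,tilt=0): return go(b2w(p),boxq(YAW,tilt))
def st():
    s=arm.state(); print('t',round(s['time_s'],2),'tcp box',w2b(s['ee_pos']).round(1),'F',np.round(B.T@s['force'],2))
E
python3 - <<'E'
from h import *
st();gob([100,0,160])
E
```

```text
t 2.55 tcp box [120.2   9.9 329.5] F [ 0.29 -0.47  0.24]
shift mm [ 20.7  -9.3 169.4] | 171.0 turn [-0.2  0.1  0.1]
```

>>> step_arm:
  motion: [0,3,-2,38,0,0,0,0,3,-2,40,0,0,0,0,3,-2,40,0,0,0,0,3,-2,35,0,0,0,0,3,-1,20,0,0,0,0,3,-1,5,0,0,0,0,0,0,0,0,0,0]

```text
time_s: 3.25
ee_pos: [0.6264, -0.0452, 0.158]
orientation: [0.172, 0.985, -0.002, 0.01]
force: [0.0, -0.2, 0.5]
gripper_width: 0.008
```

```bash
python3 - <<'E'
from h import *
d=shot('wrist','w3');d=shot('side','s3')
st();gob([100,0,160])
z=cv2.resize(d['frame'][130:280,190:340],(600,600),interpolation=cv2.INTER_CUBIC);z=np.hstack([z])
cv2.imwrite('pics/s3z.png',cv2.cvtColor(z,cv2.COLOR_RGB2BGR))
E
```

```text
t 3.35 tcp box [100.8   6.6 159.4] F [ 0.14 -0.81 -0.51]
shift mm [ 0.8 -6.6 -0.6] | 6.6 turn [0.  1.3 0.6]
```

View pics/w3.png

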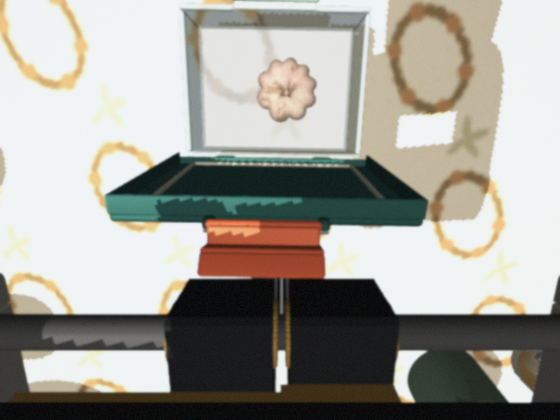

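View pics/s3z.png

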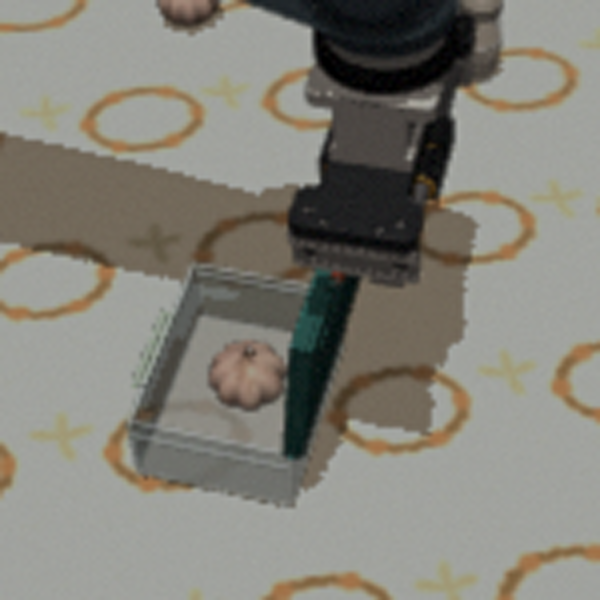

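>>> step_arm:
  motion: [0,10,-3,0,0,0,0,0,12,-3,0,0,0,0,0,12,0,0,0,0,0,0,12,0,1,0,0,0,0,12,0,2,0,0,0,0,12,0,3,0,0,0]

```text
time_s: 3.95
ee_pos: [0.5614, -0.028, 0.1605]
orientation: [0.172, 0.985, -0.003, 0.02]
force: [0.8, -0.8, -0.8]
gripper_width: 0.002
```

```bash
python3 - <<'E'
from h import *
d=shot('side','s4')
st();gob([18,0,152])
z=cv2.resize(d['frame'][130:280,190:340],(600,600),interpolation=cv2.INTER_CUBIC)
cv2.imwrite('pics/s4z.png',cv2.cvtColor(z,cv2.COLOR_RGB2BGR))
E
```

```text
t 4.0 tcp box [ 30.5   0.3 159.7] F [ 0.1   1.64 -0.61]
shift mm [12.8 -0.1  7.2] | 14.6 turn [0.1 2.2 0.7]
```

View pics/s4z.png

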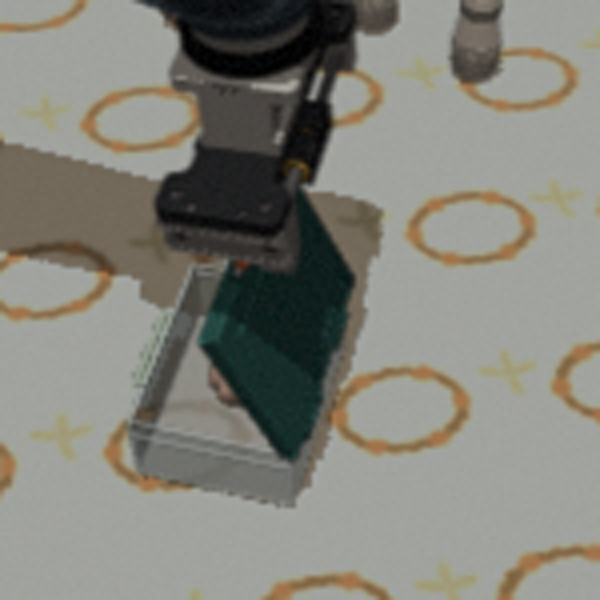

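>>> step_arm:
  motion: [0,12,0,7,0,1,0,0,12,0,9,0,1,0,0,12,0,11,0,1,0,0,9,0,13,0,0,0,0,8,0,13,0,0,0,0,5,0,13,0,0,0]

```text
time_s: 4.6
ee_pos: [0.5023, -0.0061, 0.0916]
orientation: [0.172, 0.985, 0.002, -0.007]
force: [-0.3, 0.0, 0.3]
gripper_width: 0.004
```

```bash
python3 - <<'E'
from h import *
d=shot('side','s5')
st();gob([-32,0,72])
z=cv2.resize(d['frame'][130:280,190:340],(600,600),interpolation=cv2.INTER_CUBIC)
cv2.imwrite('pics/s5z.png',cv2.cvtColor(z,cv2.COLOR_RGB2BGR))
E
```

```text
t 4.65 tcp box [-33.1  -0.4  88.9] F [-1.25 -0.37 -1.81]
shift mm [-1.4  0.3 16.9] | 17.0 turn [ 0.1 -1.1  0.6]
```

View pics/s5z.png

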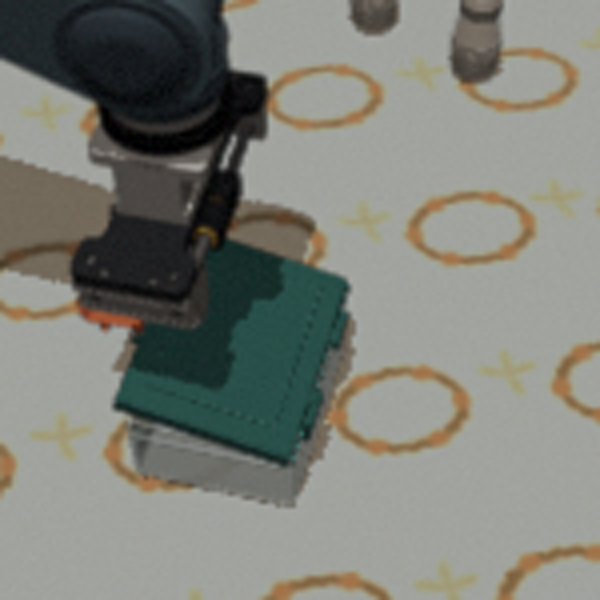

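>>> step_arm:
  motion: [0,0,0,6,0,0,0,0,0,0,5,0,0,0,0,0,0,4,0,0,0,0,0,0,3,0,0,0,0,0,0,3,0,0,0]

```text
time_s: 5.15
ee_pos: [0.4995, -0.0053, 0.0695]
orientation: [0.172, 0.985, 0.003, -0.012]
force: [-16.8, 2.5, 33.7]
gripper_width: 0.01
```

```bash
python3 - <<'E'
from h import *
st()
E
```

```text
t 5.15 tcp box [-33.5  -0.4  69.5] F [-16.59  -3.56  33.7 ]
```

>>> step_arm:
  motion: [0,0,0,-2,0,0,0,0,0,0,-3,0,0,0,0,0,0,-8,0,0,0,0,0,0,-30,0,0,0,0,0,0,-40,0,0,0,0,-30,0,-40,0,0,0,0,-40,0,-40,0,0,0,0,-40,0,-40,0,0,0,0,-40,0,-10,0,0,0,0,-20,0,0,0,0,0,0,0,0,0,0,0,0]

```text
time_s: 6.25
ee_pos: [0.661, -0.0638, 0.28]
orientation: [0.172, 0.985, 0.002, -0.01]
force: [-1.0, 0.8, 0.2]
gripper_width: 0.006
```

```bash
python3 - <<'E'
from h import *
w=shot('wrist','w6');d=shot('side','s6')
st()
z=cv2.resize(d['frame'][130:280,190:340],(600,600),interpolation=cv2.INTER_CUBIC)
cv2.imwrite('pics/s6z.png',cv2.cvtColor(z,cv2.COLOR_RGB2BGR))
E
```

```text
t 6.35 tcp box [136.1   1.6 279.5] F [-0.91  0.05 -0.27]
```

View pics/s6z.png

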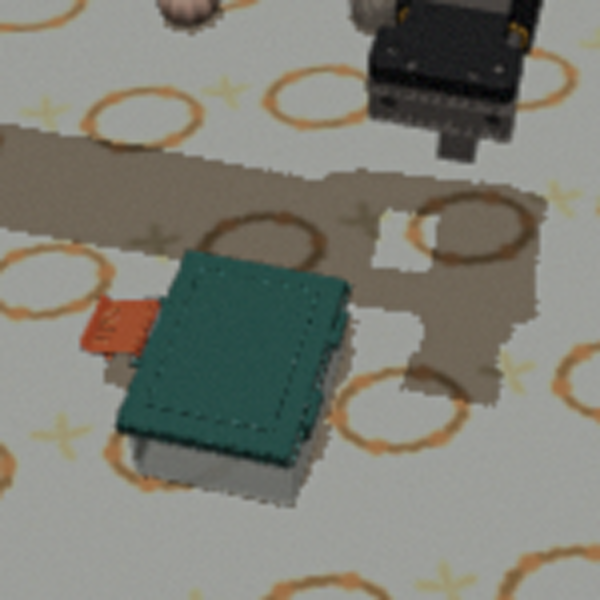

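View pics/w6.png

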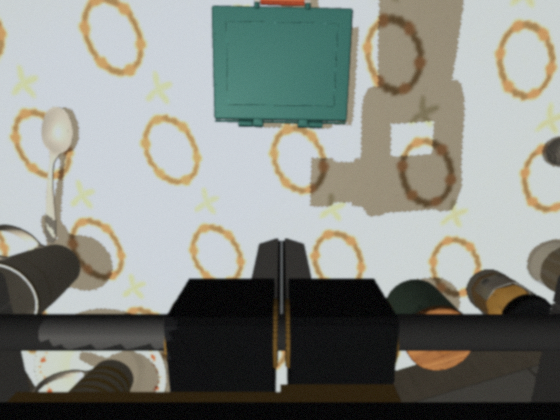

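```bash
python3 - <<'E'
from h import *
w=load('w6');f=w['frame']
h=cv2.cvtColor(f,cv2.COLOR_RGB2HSV).astype(int)
m=((h[...,0]>70)&(h[...,0]<100)&(h[...,1]>90)).astype(np.uint8);m[200:]=0
k=max(cv2.findContours(m,0,2)[0],key=cv2.contourArea);q=cv2.approxPolyDP(cv2.convexHull(k),4,True)[:,0];print(q.tolist())
r=cv2.boxPoints(cv2.minAreaRect(k));print(r.round(1).tolist())
for p in r: print(w2b(plane(w,p,.07)).round(1))
m=((h[...,0]<12)&(h[...,1]>140)&(h[...,2]>60)).astype(np.uint8);m[40:]=0
k=max(cv2.findContours(m,0,2)[0],key=cv2.contourArea);b=cv2.boundingRect(k);print(b)
for p in [(b[0],3),(b[0]+b[2],3)]: print(w2b(plane(w,p,.07)).round(1))
E
```

```text
[[213, 8], [257, 3], [350, 10], [344, 119], [300, 126], [242, 125], [216, 117]]
[[211.0, 124.5], [213.10000610351562, 2.200000047683716], [351.1000061035156, 4.599999904632568], [349.0, 126.80000305175781]]
[ 61.2 -79.9  70. ]
[-63.1 -73.3  70. ]
[-62.4  71.5  70. ]
[62.1 76.2 70. ]
(261, 0, 43, 5)
[-62.9 -23.1  70. ]
[-63.4  22.   70. ]
```

```bash
python3 - <<'E'
from h import *
gob([-95,0,180],30)
E
```

```text
shift mm [228.8   1.2 104.7] | 251.6 turn [  0.2 -31.3   0.7]
```

>>> step_arm:
  motion: [0,40,0,0,0,0,0,0,45,0,5,0,0,0,0,45,0,10,0,0,0,0,45,0,10,0,0,0,0,35,0,10,0,0,0,0,20,0,10,0,-7,0,0,0,0,10,0,-7,0,0,0,0,10,0,-7,0,0,0,0,5,0,-7,0,0,0,0,0,0,0,0]

```text
time_s: 7.35
ee_pos: [0.4242, 0.0213, 0.1999]
orientation: [0.165, 0.958, -0.039, 0.229]
force: [0.3, 0.5, -0.3]
gripper_width: 0.003
```

```bash
python3 - <<'E'
from h import *
st();gob([-97,0,90],30);print(arm.state()['joint_positions'].round(2))
E
```

```text
t 7.35 tcp box [-113.4   -1.7  199.9] F [ 0.14  0.59 -0.34]
shift mm [ 35.1   1.4 105.4] | 111.1 turn [ 0.5 -3.1  0.8]
[-0.16 -0.67  2.4  -0.1   0.96 -1.36]
```

>>> step_arm:
  motion: [0,8,0,25,0,-1,0,0,8,0,30,0,-1,0,0,8,0,25,0,-1,0,0,6,0,15,0,0,0,0,3,0,5,0,0,0]

```text
time_s: 7.85
ee_pos: [0.4431, 0.0151, 0.0969]
orientation: [0.164, 0.952, -0.043, 0.255]
force: [-0.1, 0.1, -0.4]
gripper_width: 0.003
```

```bash
python3 - <<'E'
from h import *
st();gob([-93,0,72],30);print(arm.state()['joint_positions'].round(2))
d=shot('side','s7')
z=cv2.resize(d['frame'][130:280,170:320],(600,600),interpolation=cv2.INTER_CUBIC)
cv2.imwrite('pics/s7z.png',cv2.cvtColor(z,cv2.COLOR_RGB2BGR))
E
```

```text
t 7.85 tcp box [-93.4  -0.9  96.9] F [-0.15  0.04 -0.44]
shift mm [12.1  0.9 21.8] | 25.0 turn [ 0.5 -0.   0.8]
[-0.17 -0.45  2.48 -0.15  0.6  -1.3 ]
```

View pics/s7z.png

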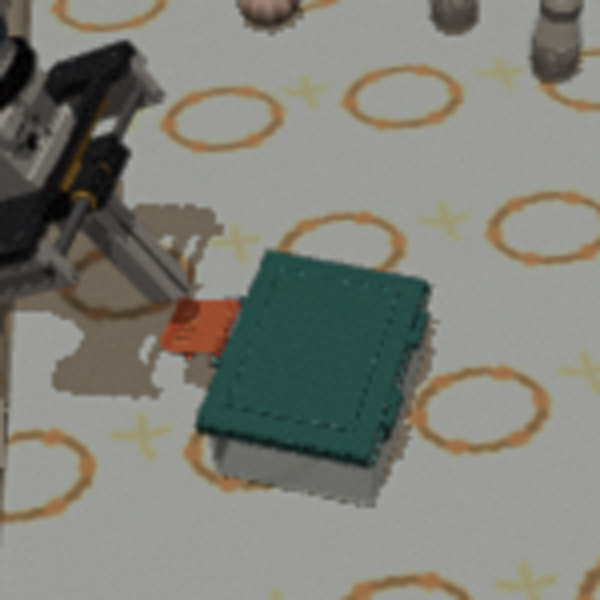

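>>> step_arm:
  motion: [0,5,1,9,0,2.5,0,0,4,0,10,0,2.5,0,0,3,0,10,0,2.5,0,0,2.5,0,10,0,2.5,0]

```text
time_s: 8.3
ee_pos: [0.4503, 0.0145, 0.059]
orientation: [0.167, 0.971, -0.028, 0.17]
force: [0.2, -0.8, 1.1]
gripper_width: 0.004
```

```bash
python3 - <<'E'
from h import *
st();gob([-89,0,46],18);print(arm.state()['joint_positions'].round(2))
d=shot('side','s8')
z=cv2.resize(d['frame'][130:280,170:320],(600,600),interpolation=cv2.INTER_CUBIC)
cv2.imwrite('pics/s8z.png',cv2.cvtColor(z,cv2.COLOR_RGB2BGR))
E
```

```text
t 8.3 tcp box [-86.5   1.   59. ] F [ 0.5  -0.7   1.09]
shift mm [ 6.7 -1.  11.4] | 13.3 turn [0.5 1.8 0.9]
[-0.19 -0.24  2.37 -0.08  0.67 -1.37]
```

View pics/s8z.png

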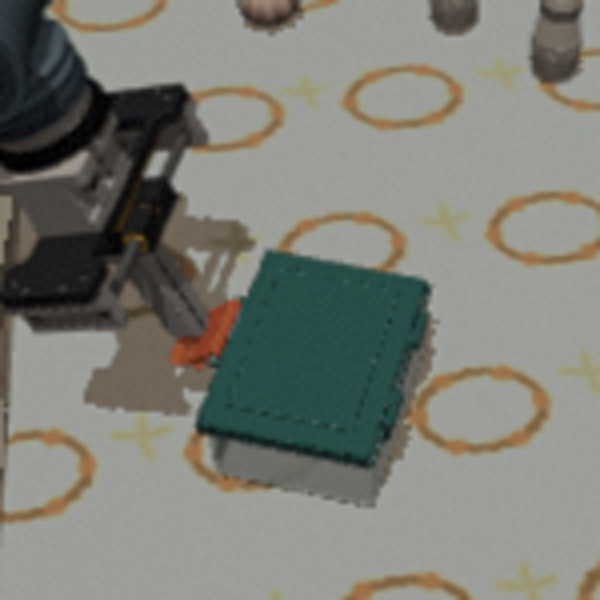

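>>> step_arm:
  motion: [0,3.5,0,5.5,0,0.5,0,0,3.5,0,5.5,0,0.5,0,0,-1,-0.5,4,0,0,0,0,-2.5,-0.5,3,0,0,0]

```text
time_s: 8.75
ee_pos: [0.4547, 0.0122, 0.042]
orientation: [0.167, 0.972, -0.026, 0.162]
force: [-1.7, 2.0, 1.6]
gripper_width: 0.003
```

```bash
python3 - <<'E'
from h import *
st();gob([-80,0,41],18);print(arm.state()['joint_positions'].round(2))
d=shot('side','s9')
z=cv2.resize(d['frame'][130:280,170:320],(600,600),interpolation=cv2.INTER_CUBIC)
cv2.imwrite('pics/s9z.png',cv2.cvtColor(z,cv2.COLOR_RGB2BGR))
E
```

```text
t 8.75 tcp box [-81.6   0.4  42. ] F [-2.32  1.22  1.57]
shift mm [-1.2 -0.5  1.5] | 1.9 turn [0.5 0.9 0.8]
[-0.2  -0.18  2.36 -0.07  0.64 -1.37]
```

View pics/s9z.png

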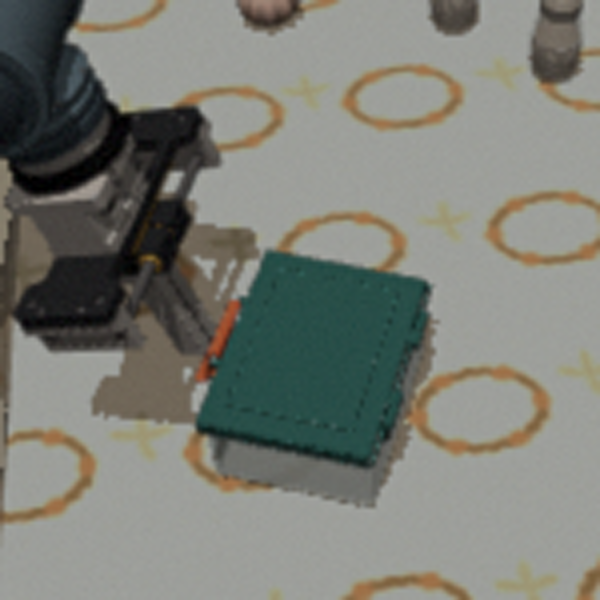

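>>> step_arm:
  motion: [0,-1.2,0,0.5,0,0,0,0,-1.2,0,0.5,0,0,0,0,-1.2,0,0.4,0,0,0]

```text
time_s: 9.1
ee_pos: [0.4581, 0.0109, 0.0413]
orientation: [0.167, 0.972, -0.026, 0.161]
force: [-1.7, 1.1, -0.7]
gripper_width: 0.005
```

```bash
python3 - <<'E'
from h import *
st()
E
```

```text
t 9.1 tcp box [-78.    0.4  41.3] F [-1.94  0.45 -0.71]
```

>>> step_arm:
  motion: [0,-1,0,0.4,0,0,0,0,-1,0,0.3,0,0,0]

```text
time_s: 9.3
ee_pos: [0.4597, 0.0103, 0.0409]
orientation: [0.168, 0.972, -0.026, 0.161]
force: [-1.2, 2.0, -1.0]
gripper_width: 0.002
```

```bash
python3 - <<'E'
from h import *
st()
E
```

```text
t 9.3 tcp box [-76.3   0.3  40.9] F [-1.84  1.46 -0.95]
```

>>> step_arm:
  motion: [0,-1,0,0.3,0,0,0]

```text
time_s: 9.4
ee_pos: [0.46, 0.0101, 0.0405]
orientation: [0.168, 0.972, -0.026, 0.16]
force: [-5.2, 2.6, 4.5]
gripper_width: 0.004
```

```bash
python3 - <<'E'
from h import *
st()
d=shot('side','s10')
z=cv2.resize(d['frame'][130:280,170:320],(600,600),interpolation=cv2.INTER_CUBIC)
cv2.imwrite('pics/s10z.png',cv2.cvtColor(z,cv2.COLOR_RGB2BGR))
E
```

```text
t 9.4 tcp box [-75.9   0.3  40.5] F [-5.8   0.62  4.45]
```

View pics/s10z.png

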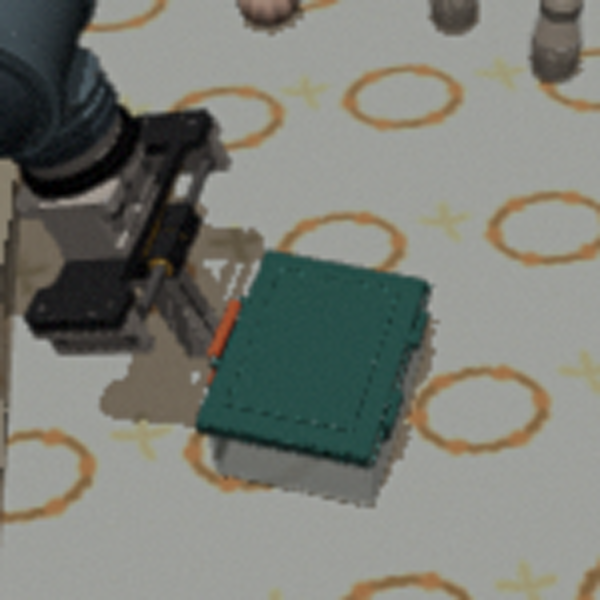

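>>> step_arm:
  motion: [0,1,0,-0.3,0,0,0,0,3,0,-1,0,0,0,0,15,0,-10,0,0,0,0,20,0,-25,0,4,0,0,0,0,-40,0,6,0,0,0,0,-40,0,6,0,0,0,0,-20,0,4,0,0,0,0,0,0,0,0]

```text
time_s: 10.25
ee_pos: [0.3957, 0.0321, 0.1651]
orientation: [0.169, 0.985, 0.004, -0.015]
force: [0.2, 0.0, 0.2]
gripper_width: 0.004
```

```bash
python3 - <<'E'
from h import *
st()
ims=[]
for n,c in (('side',(150,280,190,320)),('scene',(150,250,255,355))):
    d=shot(n,n[:2]+'11');f=d['frame'];c_=c
    ims.append(cv2.resize(f[c[0]:c[1],c[2]:c[3]],(400,400),interpolation=cv2.INTER_CUBIC))
cv2.imwrite('pics/v11.png',cv2.cvtColor(np.hstack(ims),cv2.COLOR_RGB2BGR))
E
```

```text
t 10.25 tcp box [-143.8   -1.5  165.1] F [0.2  0.11 0.23]
```

View pics/v11.png

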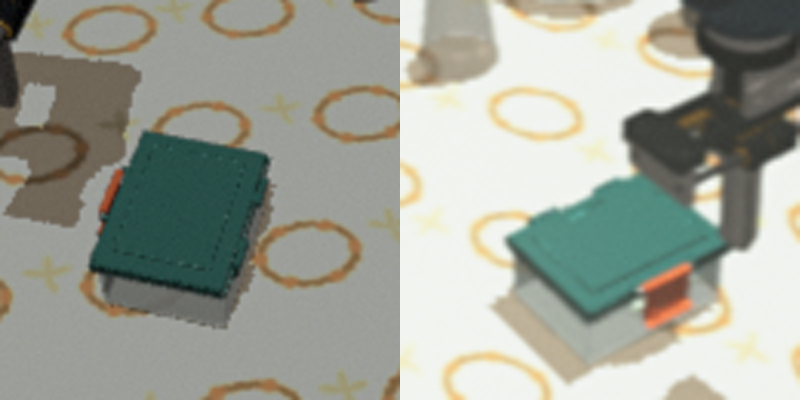

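>>> step_arm:
  motion: [0,-20,0,-35,0,0,0,0,-40,0,-10,0,0,0,0,-45,0,0,0,0,0,0,-45,0,0,0,0,0,0,-30,0,0,0,0,0,0,0,0,0,0,0,0]

```text
time_s: 10.95
ee_pos: [0.5601, -0.0264, 0.1839]
orientation: [0.168, 0.986, 0.004, -0.025]
force: [-0.3, 0.4, 0.1]
gripper_width: 0.003
```

```bash
python3 - <<'E'
from h import *
st()
d=shot('wrist','w12');print(w2b(d['eye']))
for n,c in (('scene',(150,250,255,355)),):
    d=shot(n,n[:2]+'12');f=d['frame']
    cv2.imwrite('pics/v12.png',cv2.cvtColor(cv2.resize(f[190:240,295:345],(600,600),interpolation=cv2.INTER_CUBIC),cv2.COLOR_RGB2BGR))
E
```

```text
t 10.95 tcp box [ 30.6   1.1 183.9] F [-0.45  0.26  0.09]
[-30.46952015  -0.622963   366.91424729]
```

View pics/w12.png

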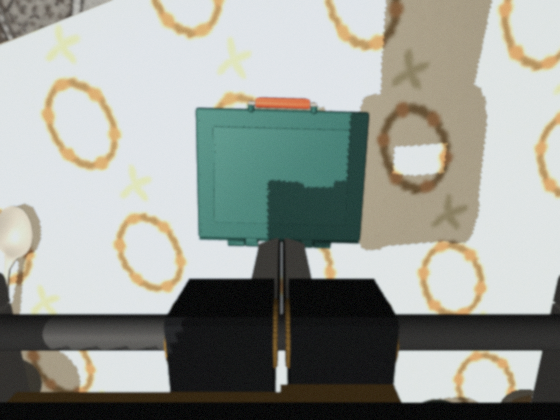

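View pics/v12.png

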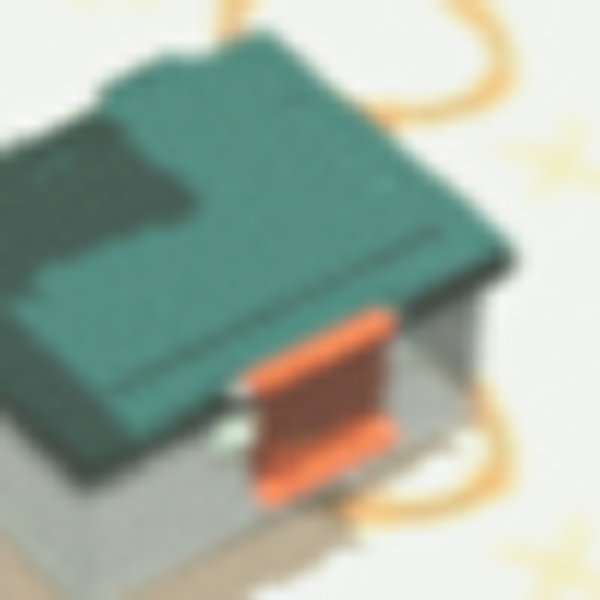

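```bash
python3 - <<'E'
from h import *
w=load('w12');s=load('sc12')
print('wrist outer red @z33',w2b(plane(w,(283,97.5),.033)).round(1),'lid front @70',w2b(plane(w,(283,109),.07)).round(1), 'lid corners',[w2b(plane(w,p,.07)).round(1).tolist() for p in [(196,108),(368,113),(198,238),(360,242)]])
p=tri([ray(w,(283,97.5)),ray(s,(323,229.2))]);print('tri',w2b(p).round(1))
def thumb(a):
    d=np.array([-np.sin(a),-np.cos(a)]);n=np.array([-np.cos(a),np.sin(a)]);q=np.array([-64,70])+37*d+ 11*n;return q
for a in (0,.15,.35):
    q=thumb(a);print(a,q.round(1),'w',proj(w,b2w([q[0],0,q[1]])).round(1),'s',proj(s,b2w([q[0],23,q[1]])).round(1),proj(s,b2w([q[0],-23,q[1]])).round(1))
E
```

```text
wrist outer red @z33 [-75.1  -0.5  33. ] lid front @70 [-60.8  -0.3  70. ] lid corners [[-60.2, -74.4, 70.0], [-58.9, 72.2, 70.0], [54.5, -76.0, 70.0], [55.4, 72.7, 70.0]]
tri [-75.7  -1.1  31.4]
0 [-75.  33.] w [283.5  97.6] s [316.9 231.8] [327.9 226. ]
0.15 [-80.4  35.1] w [283.7  91.3] s [317.9 232.3] [329.  226.5]
0.35 [-87.  39.] w [283.8  83.1] s [319.2 232.6] [330.3 226.8]
```

```bash
python3 - <<'E'
from h import *
d=shot('side','s13');a=load('side0')['frame'];b=d['frame']
df=cv2.absdiff(a,b).max(2);print([(n,int((df[y0:y1,x0:x1]>50).sum())) for n,x0,y0,x1,y1 in [('shakers',270,105,320,155),('garlic',225,118,250,140),('mug/spoon',228,322,355,380)]])
st();arm.sign_off()
E
```

```text
[('shakers', 389), ('garlic', 261), ('mug/spoon', 0)]
t 11.1 tcp box [ 27.8   1.6 184.9] F [ 0.03 -1.11  0.22]
the job is handed in; nothing more can be done
```

View pics/s13.png

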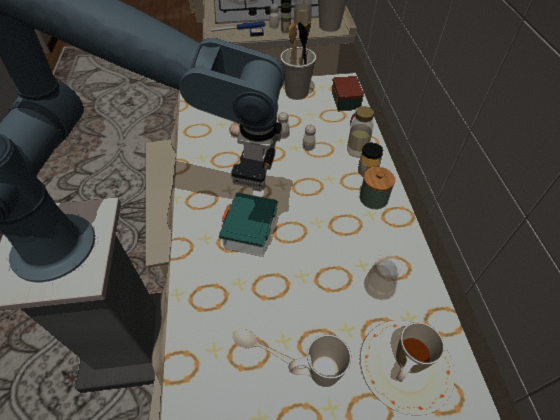

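The garlic box is closed: the lid is shut flat and the clip is folded down and locked. The job was handed in at 11.1 s with the arm well clear of everything.

**What I did:** I pushed the lid over from behind with the shut fingertips and pressed it flat. Then I folded the clip down with a slightly tilted tip and pushed it in until it came up against a stop.

**Checks that agreed:**
- **Clip:** its thumb edge measured about x = -75.5 mm and z = 31–33 mm in the box's frame. Locked should be about [-75, 33], and an unsnapped clip would show -80 mm or further out. It stayed there after I let go. I felt no clear snap in the force; it held near 2 N and then rose to 5.8 N at the stop.
- **Lid:** the lid's front edge lies at the shut position, to within about 1 mm.
- **Box:** it sits where it started in the side view, with no slide visible. In the last wrist view the lid's back corners measured about 6 mm short of their place, while the front edge matched, probably because my hand-picked points missed the hinge side. I did not resolve this.

**Less certain:**
- **Lid press:** it peaked at about 34 N down and 17 N sideways through the fingertips, firmer than I meant. The box did not visibly move.
- **Bystanders:** the mug and spoon are unchanged in the before/after picture comparison. The same comparison flagged the shakers and the loose garlic, because the arm partly covers them in the last picture. What can be seen of them looks in place, and the gripper did not work near them.
- **Garlic in the box:** I last saw it before the lid came down. I did not check it again under the lid.

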